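# Fold back the sample-bay door

## Task

The bench station has two bays side by side, each closed by a bifold door. Open the door of the bay that holds the white rack of tubes: push it in at its fold post until both panels have run along the track and stand folded together at the outer side. Leave the other door as it is, and do not shift the rack.

Things in the scene. Friction and masses are not known exactly. Their poses are not given: they have to be found in the camera images.
- bay: Open-topped two-bay sample station fixed on the bench: white tray 280 x 510 mm, 12 mm thick, clear side and centre walls up to 150 mm above the bench, low rear lip. Origin: tray centre, at bench height; x points into the bays away from the robot, y to the left, z up. Left bay: y > 0; right bay: y < 0. Door track at x = -120 mm, outer door hinges at y = +235 and -235 mm.
- fold_left (a point): Top centre of the left door's fold post: round aluminium, 16 mm thick, top 205 mm above the bench, on the hinge between two clear framed panels (each 110 mm wide, 8 mm thick, top edge at 150 mm). First panel: hinged at the outer left end, 110 mm from the post along this point's +y (z up; axes turn with it). Second panel: its free end runs along the floor track, towards that same end.
- fold_right (a point): The same on the right door, mirrored: outer hinge 110 mm from the post along this point's -y. Either post moves on a level circle about its outer hinge, into the bay and outwards. Fold angle = angle of this y to the bay's y: 0 flat across the doorway, starts 9 to 20 degrees folded inwards, stop at 80. Under 2 N moves it; it stays where left. Nothing fixed stands above 150 mm near the posts.
- rack: White block rack, 60 x 150 mm and 45 mm high, with nine capped tubes reaching 101 mm above its underside; origin at the centre of its underside, z up. It stands loose at the back of one bay, clear of the door's swing; the other bay holds one white reagent jar. Its y in the bay's frame tells which bay.
Not all that is in view belongs to the job. Leave any green or turquoise look-alike of the rack alone.

How it is judged (in metres and radians):
At the end, for the whole second after the job is handed in: The door of the bay that holds the tube rack is folded back by at least 65 degrees (its stop is at 80) and stays so; the other door's fold post is within 20 mm of where it started; the rack stands upright (within 10 degrees), at rest, within 20 mm of where it stood (((y of rack in the frame of bay above 0 m and angle between the y axis of fold_left and the y axis of bay, either way round above 1.13 rad and distance of fold_right from where it was at the start of the episode below 0.02 m) or (y of rack in the frame of bay below 0 m and angle between the y axis of fold_right and the y axis of bay, either way round above 1.13 rad and distance of fold_left from where it was at the start of the episode below 0.02 m)) and distance of rack from where it was at the start of the episode below 0.02 m and angle between rack's own z axis and vertical below 0.17 rad and linear speed of rack below 0.02 m/s); the robot touches nothing.
It fails at once if the other bay's door is pushed (its fold post moves more than 30 mm) ((y of rack in the frame of bay above 0 m and distance of fold_right from where it was at the start of the episode above 0.03 m) or (y of rack in the frame of bay below 0 m and distance of fold_left from where it was at the start of the episode above 0.03 m)).
It fails at once if the rack is shifted by more than 30 mm (distance of rack from where it was at the start of the episode above 0.03 m).
It also fails if it takes over 29 s, if anything falls off the work surface, if the arm or the gripper's body presses on something with over 40 N, if the wrist force passes 120 N, or if a joint passes its speed limit or range.

## Robot

A 7-joint arm with a two-finger parallel gripper is mounted at the origin on the work surface. World frame = base frame: x ahead of the robot, y to its left, z up, the work surface at z = 0. Lengths are in mm, angles in rad, forces in N, time in s.
With the tool pointing down it reaches from about 375 to 925 mm from the base axis. Payload 3.1 kg.
Tool frame: the origin (TCP) lies at the centre of the arm's flange, where the gripper is bolted on; the fingertips stand 173 mm ahead of it and the grasp point (between the pads) lies 155 mm ahead of it; y points along the fingers, x is the direction in which the jaws open and shut, and the axes are right-handed (so a half turn about y gives the same grasp; the last joint's range is limited). The gripper opens to 85 mm and grips with 20 to 120 N. Pads are 22 mm wide; open, the fingers measure 114 mm over their backs; the gripper's body (76 mm by 85 mm) begins 54 mm behind the grasp point. The pads swing forward as they close: fully open they stand 13 mm farther back than shut.
Start: joints at [1.153, 0.383, 0.044, 1.598, -0.018, 1.161, -0.05], TCP at [204.362, -617.044, 404.669] pointing down, gripper open.
Joint ranges: [-2.61, 2.61], [-0.41, 2.15], [-1.48, 1.57], [0, 2.5], [-1.57, 4.71], [0.05, 1.97], [-2.85, 2.85]. Speed limits (rad/s): [2.79, 2.79, 3.14, 3.14, 3.14, 3.14, 3.14].

## Interface

Orientations are given as a unit quaternion [x, y, z, w].
In Python, from station import robot gives the robot as it stands.
- The arm moves only by the shell command python3 -m crank 'ROWS' [FORCE]. ROWS is a JSON object of lists of equal length, an entry for each row: "delta_pos": the shift along the tool's x, y, z in mm, a list of three; "dr": the turn, a rotation vector about the tool's x, y, z in rad, a list of three; "jaw": the opening in per cent of the stroke, from 0 (shut) to 100 (fully open). In form: {"delta_pos": [[x, y, z], ...], "dr": [[rx, ry, rz], ...], "jaw": [jaw, ...]}. A call has 1 to 5 rows; each row is the pose to reach, as a shift and turn from the pose commanded when the call began, along the tool's axes at that moment; what a row does not reach only later rows make up. A row lasts 1/10 s, in which the tool goes at most 50 mm and 8.59 degrees, less where a joint would pass 70% of its speed; a pose out of reach is approached as far as the arm can. A call with a gripper value outside its range is refused whole. The fingers move at their own pace and stop on an object; FORCE is the grip in N (left out, the last holds). Time passes only in rows, so rows that repeat a pose let the fingers close. It gives the time, the measured TCP pose, the force and the opening at its end, in the units of the state.
- robot.read_state(): the state, without advancing time (a new reading comes with each control period).
- robot.capture(name): name is "scene" or "top" or "wrist"; returns a dict with "pixels" (480x640x3 uint8, red, green, blue), "range_z" (480x640 float32, mm along the optical axis (not along the pixel's ray), 0 where there is no reading), "fov_y" (degrees; the focal length in pixels is half the picture's height over the tangent of half this angle, whatever the lens; pixels are square), "cx", "cy" (the principal point, pixels), "R" (3x3) and "t" (3): a world point X has camera coordinates R X + t; the wrist camera has in their place "mount" (4x4, takes a point from camera to tool coordinates, whose origin is the TCP and whose axes are the tool frame's). Camera axes: x right, y down, z forward; pixel columns grow to the right and rows downward; lengths in mm; the calibration is good to about 2 mm. A picture is of the moment at which its call begins: read the wrist's pose just before it.
- robot.job_done(): hands the job in, once; it reports no verdict.
Trained networks look in a picture, given as the dict that the camera call returned (one of the last four; its "shot" number tells which), for a name from the list of things; names that differ only in an ending like _2 or _b are one class to them, and where a whole thing is asked for, a point or a joint stands for the part that bears it (a point fixed in the world has none). Each returns a list of dicts, best first, with "score" (0 to 1); they miss things now and then, are a little off and sometimes report something else, mostly with a low value. They report only what shows in the picture. A call takes as long as a camera call. They do not tell look-alikes from the thing itself.
- robot.look_for(picture, thing): "bbox" ([left, top, right, bottom] in pixels, round what is visible of it).
The state is a dict: "t": time; "joint_pos": joint angles; "qd": joint speeds; "joint_efforts": joint torques, N m; "eef_pos": TCP position; "ee_rot": TCP orientation; "force": force on the tool from outside, world axes, zero at the start; "ft_torque": the same for the moment, N m; "opening": opening from 0.0 (shut) to 1.0 (fully open).
Only numpy, scipy, OpenCV 4.12 (cv2) and the standard library are available. Lean on these libraries where they do the work, as an engineer would, in place of code of your own. Each camera call takes 0.05 s, during which the arm holds its last target.

## Working session

There is one attempt and no reset: what is moved stays moved. The work goes in short steps, Python scripts to look and compute and a shell command to move; the robot and the scene stay as the last step left them, time stands still between calls to the robot, and variables do not carry over. Pictures are saved under pics/ and viewed, and the job is handed in when it is done.

```bash
mkdir -p pics; python3 - <<'E'
from station import robot
import cv2
print(robot.read_state())
for n in("scene","top"):
    p=robot.capture(n); cv2.imwrite(f"pics/{n}0.png",p["pixels"][:,:,::-1])
    print(n,p["fov_y"],p["R"],p["t"])
    for th in("bay","fold_left","fold_right","rack"):
        print(th,[(r["bbox"],round(r["score"],2)) for r in robot.look_for(p,th)[:3]])
E
```

```text
{'t': 0.0, 'joint_pos': array([ 1.1532163 ,  0.3838412 ,  0.04380418,  1.59961952, -0.01788916,
        1.16121097, -0.04992054]), 'qd': array([-0.00026966, -0.00035143,  0.00054809, -0.00117507,  0.00121722,
       -0.00019979,  0.00019076]), 'joint_efforts': array([ 9.26130042e-06, -4.33458459e+01,  1.02461535e+00, -2.49514854e+01,
        1.06426011e-02,  1.13013637e-02,  7.70989715e-06]), 'eef_pos': array([ 204.20470716, -616.55826133,  403.26098237]), 'ee_rot': array([-0.5727311 ,  0.41479007, -0.41319252,  0.57375973]), 'force': array([0.62658106, 1.1879446 , 0.00322747]), 'ft_torque': array([-0.01461141, -0.0190006 , -0.00732129]), 'opening': 0.9989663446262506}
scene 53.75353160408554 [[ 0.3581963   0.93358457  0.01073614]
 [ 0.6856747  -0.25523923 -0.68169138]
 [-0.63367627  0.25154083 -0.73156107]] [-100.77489152 -256.72523281 1523.11246684]
bay [([223.0, 200.3, 485.8, 411.2], 0.66)]
fold_left [([334.6, 203.8, 416.2, 265.2], 0.57), ([226.9, 238.9, 323.0, 311.4], 0.27)]
fold_right [([226.6, 240.0, 323.1, 311.6], 0.64)]
rack [([164.9, 204.4, 225.9, 269.5], 0.81), ([281.5, 311.8, 357.2, 380.2], 0.76)]
top 50.2763865788649 [[ 0.01483792 -0.99988522 -0.00306265]
 [-0.98969498 -0.01425029 -0.14248077]
 [ 0.14242077  0.00514521 -0.98979283]] [ -86.57213482  510.4411811  1074.8500427 ]
bay [([175.9, 112.4, 447.2, 276.1], 0.75)]
fold_left [([196.6, 231.7, 309.9, 269.4], 0.81)]
fold_right []
rack [([324.1, 305.1, 389.9, 374.9], 0.84), ([328.2, 138.5, 400.8, 183.5], 0.72), ([407.1, 327.9, 487.5, 387.4], 0.56)]
```

View pics/scene0.png

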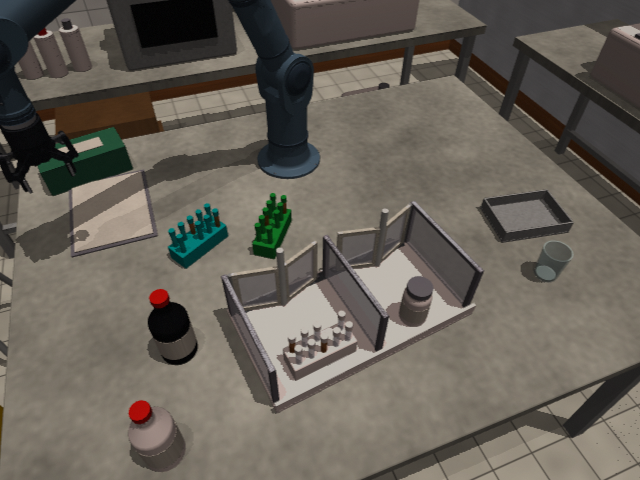

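View pics/top0.png

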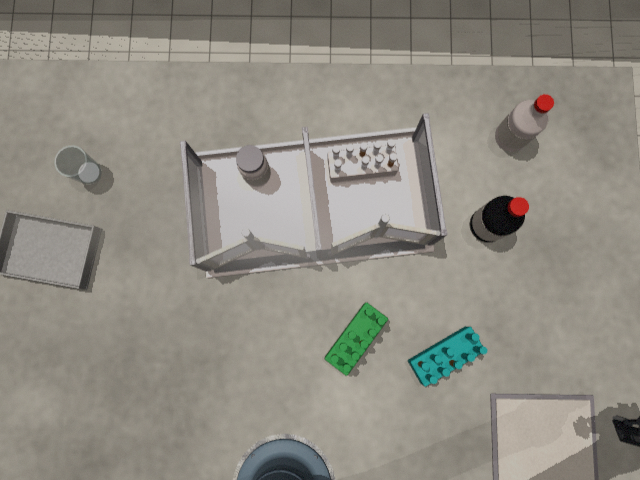

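```bash
python3 - <<'E'
from station import robot
from scipy.spatial.transform import Rotation as R
s=robot.read_state(); print(s['t'],R.from_quat(s['ee_rot']).as_matrix().round(3))
E
```

```text
0.5 [[ 0.314  0.     0.949]
 [-0.949  0.     0.314]
 [-0.    -1.     0.   ]]
```

```bash
python3 - <<'E'
from station import robot
import cv2,numpy as np
p=robot.capture("top"); np.savez("top.npz",**{k:p[k] for k in("pixels","range_z","fov_y","cx","cy","R","t")})
cv2.imwrite("pics/topz.png",cv2.resize(p["pixels"][100:290,170:460,::-1],None,fx=2.75,fy=2.75,interpolation=cv2.INTER_CUBIC))
s=robot.capture("scene"); np.savez("scene.npz",**{k:s[k] for k in("pixels","range_z","fov_y","cx","cy","R","t")})
def cloud(p):
    f=240/np.tan(np.radians(p["fov_y"]/2)); v,u=np.mgrid[:480,:640]; z=p["range_z"]
    c=np.stack([(u-p["cx"])/f*z,(v-p["cy"])/f*z,z],-1)
    return (c-np.array(p["t"]))@np.array(p["R"]), z>0
for q in(p,s):
    W,m=cloud(q)
    k=m&(W[...,2]>165)&(W[...,2]<225)&(W[...,0]>250)&(W[...,0]<750)&(abs(W[...,1])<450)
    n,l,st,c=cv2.connectedComponentsWithStats(k.astype(np.uint8))
    for i in range(1,n):
        if st[i,4]>3:
            P=W[l==i]; print(st[i],P.mean(0).round(),P.min(0).round(),P.max(0).round())
    w=m&(W[...,2]>130)&(W[...,2]<160)&(W[...,0]>250)&(W[...,0]<850)&(abs(W[...,1])<450)
    n,l,st,c=cv2.connectedComponentsWithStats(w.astype(np.uint8))
    for i in range(1,n):
        if st[i,4]>15:
            P=W[l==i]; print('wall',st[i],P.mean(0).round(),P.min(0).round(),P.max(0).round())
E
```

```text
[505 197  19  21 312] [ 565. -436.  193.] [ 549. -450.  165.] [ 585. -424.  204.]
[379 215  11  12  88] [ 538. -190.  196.] [ 532. -199.  167.] [ 546. -183.  208.]
[242 229  11  11  89] [508.  65. 196.] [502.  59. 165.] [516.  74. 206.]
wall [ 331  113  116  135 1409] [ 594. -257.  147.] [ 493. -318.  130.] [768. -92. 157.]
wall [302 127  20 125 645] [607. -52. 149.] [485. -73. 130.] [736. -30. 154.]
wall [ 180  141  124  125 1435] [542. 145. 147.] [453. -38. 130.] [704. 215. 159.]
wall [488 197  28  35 536] [ 563. -427.  143.] [ 531. -450.  130.] [ 601. -406.  160.]
[380 209   9  17 110] [515.  64. 190.] [503.  57. 166.] [519.  75. 208.]
[276 248   9  18 123] [ 546. -193.  190.] [ 535. -200.  165.] [ 552. -184.  208.]
[154 289  18  26 307] [ 575. -438.  192.] [ 551. -450.  165.] [ 589. -425.  204.]
wall [ 338  201  147   77 1417] [553. 136. 144.] [454. -39. 130.] [706. 216. 159.]
wall [323 235  67  89 839] [624. -52. 145.] [486. -75. 130.] [738. -29. 154.]
wall [ 221  241   97  137 1489] [ 593. -250.  146.] [ 495. -319.  130.] [770. -93. 159.]
wall [162 302  24  31 428] [ 585. -429.  143.] [ 540. -450.  130.] [ 607. -408.  160.]
```

View pics/topz.png

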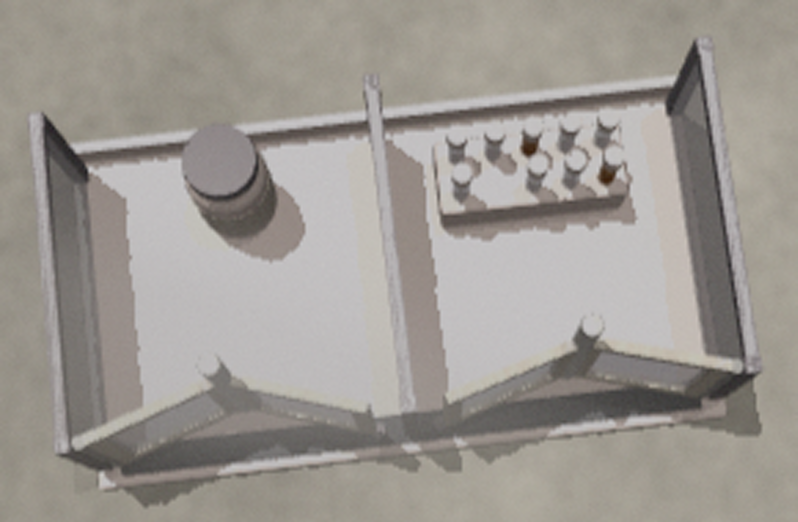

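```bash
cat >h.py <<'E'
import cv2,numpy as np
def cloud(p):
    f=240/np.tan(np.radians(p["fov_y"]/2)); v,u=np.mgrid[:480,:640]; z=p["range_z"]
    c=np.stack([(u-p["cx"])/f*z,(v-p["cy"])/f*z,z],-1)
    return (c-np.array(p["t"]))@np.array(p["R"]), z>0
E
python3 - <<'E'
from h import *
for n in("top","scene"):
    q=np.load(n+".npz"); W,m=cloud(q)
    X,Y,Z=W[...,0],W[...,1],W[...,2]
    hi=m&(Z>143)&(Z<157)
    def fit(k):
        P=W[k][:,:2].astype(np.float32); vx,vy,x,y=cv2.fitLine(P,cv2.DIST_HUBER,0,.01,.01).ravel()
        return np.degrees(np.arctan2(vy,vx)),P.mean(0),len(P),P[P[:,0].argmin()],P[P[:,0].argmax()]
    print(n)
    for lo,up in((-80,-25),(-330,-255),(175,225)):
        print(fit(hi&(Y>lo)&(Y<up)&(X>560)&(X<780)))
        k=hi&(Y>lo)&(Y<up)&(X>440)&(X<780); print('  xext',X[k].min(),X[k].max())
    for ym in(-192,65):
        k=m&(Z>200)&(Z<212)&(abs(Y-ym)<25)&(X<570); print('post',W[k].mean(0),k.sum(),(W[k].min(0)+W[k].max(0))/2)
E
```

```text
top
(np.float32(7.574056), array([648.1194  , -46.394848], dtype=float32), 439, array([560.95074 , -53.938694], dtype=float32), array([736.4841 , -40.54655], dtype=float32))
  xext 485.7782167759618 736.484081936027
(np.float32(7.5529532), array([ 663.3139 , -292.88382], dtype=float32), 589, array([ 560.25726, -309.17496], dtype=float32), array([ 768.22107, -285.75943], dtype=float32))
  xext 518.3659375722009 768.2210808235545
(np.float32(7.3659616), array([632.51483, 200.02126], dtype=float32), 408, array([560.1079 , 191.21552], dtype=float32), array([703.55554, 214.7982 ], dtype=float32))
  xext 452.82314203174144 703.5555516744387
post [ 539.27496341 -190.99557289  203.64982669] 57 [ 539.23479997 -191.3370806   204.03070972]
post [509.04771379  66.86359739 203.48290899] 54 [509.1070785   66.81256583 203.05389859]
scene
(np.float32(7.7205596), array([655.0405  , -47.110767], dtype=float32), 440, array([560.0112  , -61.631763], dtype=float32), array([737.8236 , -36.99864], dtype=float32))
  xext 486.8453937154274 737.8236002055197
(np.float32(7.538976), array([ 674.94086, -292.92325], dtype=float32), 560, array([ 560.1488 , -310.71954], dtype=float32), array([ 770.31683, -280.40024], dtype=float32))
  xext 517.0110952003648 770.3168338093838
(np.float32(7.77941), array([637.97955, 199.06506], dtype=float32), 332, array([560.3075 , 194.05751], dtype=float32), array([706.23517, 202.3973 ], dtype=float32))
  xext 454.18601797015026 706.2351521004025
post [-130.68164271 -192.03188843  205.60295821] 86 [-101.83716069 -191.79302712  206.0848121 ]
post [364.9904879   59.7125596  205.27145704] 48 [276.1476417   57.66825128 206.48795205]
```

```bash
python3 - <<'E'
import numpy as np
from scipy.optimize import least_squares
from scipy.spatial.transform import Rotation
a=np.radians(7.6); bx=np.array([np.cos(a),np.sin(a)]); by=np.array([-bx[1],bx[0]])
c=np.array([611.5,-51.3]); R=np.array([540.,-191.3]); L=np.array([510.,66.5])
for d in(-10,-5,0,5,10):
    cc=c+d*bx; hr=cc-120*bx-235*by; hl=cc-120*bx+235*by
    print(d,np.linalg.norm(R-hr),np.linalg.norm(L-hl),np.degrees(np.arctan2((R-hr)@bx,(R-hr)@by)),hr)
hr=c-120*bx-235*by
ax=np.array([.314,-.949]);az=np.array([.949,.314])
j=np.radians(-38); jx=np.array([np.cos(j),np.sin(j)]);jz=np.array([-jx[1],jx[0]])
print('rel now',(R-[204.2,-616.6])@ax,(R-[204.2,-616.6])@az)
for th in(20,30,40,50,60,70,75,78,80,84):
    t=np.radians(th); P=hr+110*(np.cos(t)*by+np.sin(t)*bx); print(th,P.round(),'tool',((P-R)@jx).round(),((P-R)@jz).round())
E
```

```text
-10 113.22064276183796 114.05143539111671 21.020352739802185 [ 513.72223148 -301.42898269]
-5 111.52484927155723 112.17404182967869 18.621849386982756 [ 518.67830918 -300.76770074]
0 110.03031428966919 110.49118248095151 16.153759001015004 [ 523.63438688 -300.10641879]
5 108.74533608538438 109.01186702222536 13.622544064872262 [ 528.59046458 -299.44513684]
10 107.67741721439565 107.74447966046232 11.035981460214684 [ 533.54654228 -298.78385489]
rel now -298.1685 452.2184
20 [ 547. -193.] tool 7.0 3.0
30 [ 566. -198.] tool 25.0 10.0
40 [ 583. -207.] tool 43.0 14.0
50 [ 598. -219.] tool 63.0 14.0
60 [ 611. -233.] tool 81.0 11.0
70 [ 621. -249.] tool 100.0 4.0
75 [ 625. -258.] tool 108.0 0.0
78 [ 627. -263.] tool 113.0 -3.0
80 [ 628. -267.] tool 116.0 -5.0
84 [ 631. -274.] tool 122.0 -10.0
```

```bash
python3 -m crank '{"delta_pos":[[-20,-20,30],[-46,-30,70],[-73,-30,110],[-99,-30,150],[-124,-30,188]],"dr":[[0,-0.1,0],[0,-0.22,0],[0,-0.34,0],[0,-0.46,0],[0,-0.58,0]],"jaw":[100,100,100,100,100]}'
python3 - <<'E'
from station import robot
from scipy.spatial.transform import Rotation as R
import numpy as np
s=robot.read_state();M=R.from_quat(s['ee_rot']).as_matrix(); print(s['t'],s['eef_pos'],M.round(3))
print(M.T@(np.array([540,-191.3,435])-s['eef_pos']))
E
```

```text
t: 1.1
eef_pos: [345.0, -438.4, 435.2]
ee_rot: [0.668, -0.231, 0.231, -0.668]
force: [0.8, -0.2, 0.2]
opening: 0.997
1.1 [ 345.03041253 -438.35065381  435.2442154 ] [[ 0.787  0.001  0.618]
 [-0.618 -0.001  0.787]
 [ 0.001 -1.    -0.   ]]
[7.82654480e-01 2.19557891e-01 3.14716642e+02]
```

```bash
python3 -m crank '{"delta_pos":[[0,0,45],[0,0,90],[0,0,135],[0,0,180],[0,0,225]],"dr":[[0,0,0],[0,0,0],[0,0,0],[0,0,0],[0,0,0]],"jaw":[100,100,100,100,100]}'
python3 -m crank '{"delta_pos":[[0,0,45],[0,0,80],[0,0,88],[0,0,88]],"dr":[[0,0,0],[0,0,0],[0,0,0],[0,0,0]],"jaw":[80,70,70,70]}'
python3 - <<'E'
from station import robot
from scipy.spatial.transform import Rotation as R
import numpy as np,cv2
s=robot.read_state();M=R.from_quat(s['ee_rot']).as_matrix(); print(s['t'],s['eef_pos'])
print(M.T@(np.array([540,-191.3,341])-s['eef_pos']))
p=robot.capture("wrist"); cv2.imwrite("pics/w1.png",p["pixels"][:,:,::-1])
E
```

```text
t: 1.6
eef_pos: [484.5, -262.5, 435.1]
ee_rot: [0.668, -0.233, 0.233, -0.668]
force: [1.6, -1.1, -0.3]
opening: 0.999
t: 2.0
eef_pos: [539.4, -193.0, 434.8]
ee_rot: [-0.668, 0.231, -0.231, 0.668]
force: [-0.1, -1.4, -0.2]
opening: 0.701
2.0 [ 539.38105161 -193.0435337   434.79280967]
[-0.59600517 93.793853    1.69471812]
```

View pics/w1.png

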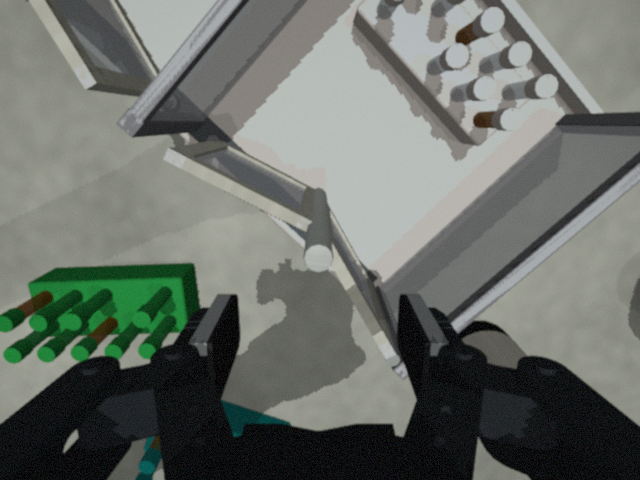

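The post top is at about (318, 258), centred between the fingers at about (220, 320) and (420, 320), with the rack behind it. I'm descending around it.

```bash
python3 -m crank '{"delta_pos":[[0,40,2],[0,70,2],[0,90,2],[0,90,2],[0,90,2]],"dr":[[0,0,0],[0,0,0],[0,0,0],[0,0,0],[0,0,0]],"jaw":[70,70,70,50,38]}' 20
python3 - <<'E'
from station import robot
import cv2
s=robot.read_state(); print(s['t'],s['eef_pos'],s['force'],s['opening'])
p=robot.capture("wrist"); cv2.imwrite("pics/w2.png",p["pixels"][:,:,::-1])
E
```

```text
t: 2.55
eef_pos: [538.9, -195.6, 344.8]
ee_rot: [0.668, -0.234, 0.234, -0.667]
force: [1.5, -0.0, 0.3]
opening: 0.385
2.55 [ 538.86162607 -195.62763332  344.83778318] [ 1.45094476 -0.02322198  0.26301383] 0.38483125106216126
```

View pics/w2.png

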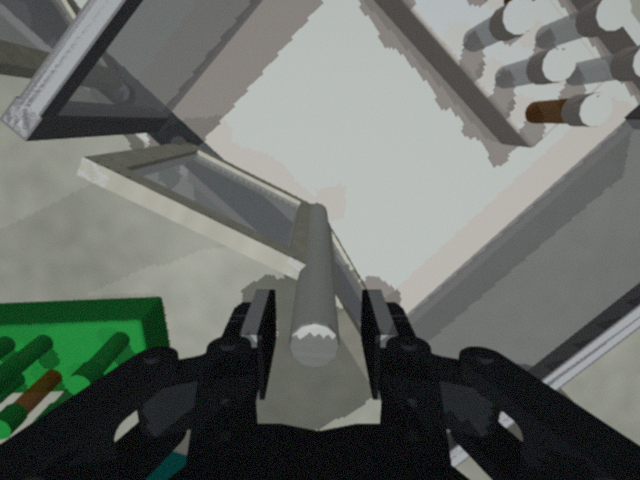

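The post top is at (315, 345), standing between the pads. I'm now pushing along the arc.

```bash
python3 -m crank '{"delta_pos":[[8,0,4],[22,0,9],[37,0,13],[52,0,16],[67,0,17]],"dr":[[0,0,0],[0,0,0],[0,0,0],[0,0,0],[0,0,0]],"jaw":[38,38,38,38,38]}'
python3 -m crank '{"delta_pos":[[12,0,-1],[24,0,-4],[34,0,-8],[44,0,-12],[46,0,-14]],"dr":[[0,0,0],[0,0,0],[0,0,0],[0,0,0],[0,0,0]],"jaw":[38,38,38,38,38]}'
cat > look.py <<'E'
from station import robot
import sys
from h import *
s=robot.read_state(); print(s['t'],s['eef_pos'],s['force'],s['opening'])
n=sys.argv[1]
for c in sys.argv[2:]:
    p=robot.capture(c); im=p["pixels"][:,:,::-1]
    cv2.imwrite(f"pics/{n}_{c}.png",im)
    if c!="wrist":
        W,m=cloud(p); X,Y,Z=W[...,0],W[...,1],W[...,2]
        for ym,xm,zs in((-255,620,(190,212)),(66,510,(200,212))):
            k=m&(Z>zs[0])&(Z<zs[1])&(abs(Y-ym)<40)&(abs(X-xm)<40)
            if k.sum(): print(c,'post',k.sum(),W[k].mean(0),(W[k].min(0)+W[k].max(0))/2)
E
python3 look.py push wrist top
```

```text
t: 3.1
eef_pos: [604.6, -220.3, 346.3]
ee_rot: [-0.667, 0.232, -0.233, 0.669]
force: [-0.8, 1.3, 0.8]
opening: 0.384
t: 3.6
eef_pos: [630.1, -264.1, 344.8]
ee_rot: [0.668, -0.233, 0.234, -0.667]
force: [-0.8, 0.7, 0.4]
opening: 0.381
3.6 [ 630.12335795 -264.13046563  344.75757125] [-0.83992577  0.70581753  0.39765263] 0.38066860767333205
top post 3 [ 609.88034854 -251.74087031  190.98932294] [ 611.32483348 -249.96493198  191.20199959]
top post 53 [508.99985088  66.6784493  203.44799919] [509.1223489   67.00343202 204.38804566]
```

View pics/push_wrist.png

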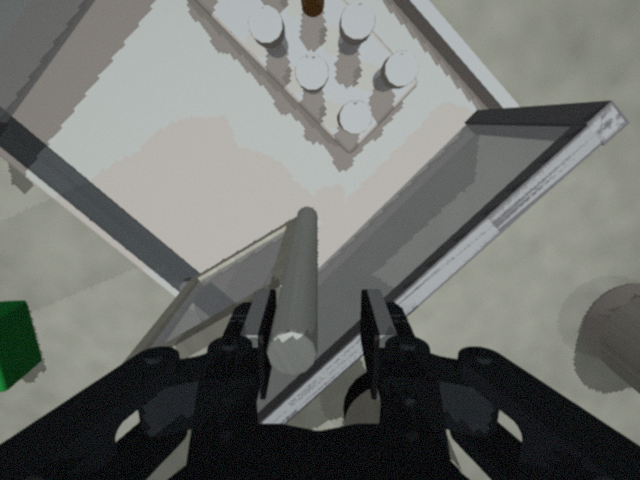

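The post rests on the trailing (left) pad at (290, 350), so its fold angle is about 74°. I'll push 4 mm further, back the pad off, and go up.

```bash
python3 -m crank '{"delta_pos":[[2,0,-2],[4,0,-3],[4,0,-3],[0,0,0],[-3,0,0]],"dr":[[0,0,0],[0,0,0],[0,0,0],[0,0,0],[0,0,0]],"jaw":[38,38,38,45,50]}'
python3 -m crank '{"delta_pos":[[0,-20,0],[0,-50,0],[0,-80,0],[0,-110,0],[0,-110,0]],"dr":[[0,0,0],[0,0,0],[0,0,0],[0,0,0],[0,0,0]],"jaw":[50,50,50,50,50]}'
python3 -m crank '{"delta_pos":[[0,0,-40],[0,0,-85],[0,0,-130],[0,0,-175],[0,0,-215]],"dr":[[0,0,0],[0,0,0],[0,0,0],[0,0,0],[0,0,0]],"jaw":[50,50,50,50,50]}'
python3 look.py end top scene
```

```text
t: 4.2
eef_pos: [627.8, -258.5, 344.8]
ee_rot: [-0.668, 0.232, -0.233, 0.668]
force: [0.4, 0.4, 0.2]
opening: 0.503
t: 4.7
eef_pos: [629.0, -259.1, 461.4]
ee_rot: [0.668, -0.229, 0.237, -0.668]
force: [0.3, -1.0, 0.0]
opening: 0.498
t: 5.2
eef_pos: [492.0, -429.5, 453.9]
ee_rot: [0.668, -0.234, 0.233, -0.667]
force: [-0.4, -0.2, 0.2]
opening: 0.501
5.2 [ 491.97808171 -429.4771593   453.86217979] [-0.41724495 -0.1572765   0.20361266] 0.5010303934306026
top post 65 [ 623.5209619  -258.72351769  202.87453574] [ 624.07958211 -259.39300367  200.52532458]
top post 53 [509.04011458  66.79716955 203.82939331] [508.97456699  66.71609662 204.43854445]
scene post 77 [ 629.37341144 -260.76005316  201.20163844] [ 626.84522778 -260.57123853  198.64257162]
scene post 36 [512.75315326  65.1716365  204.04245684] [510.91640412  66.12873363 204.09054527]
```

View pics/end_top.png

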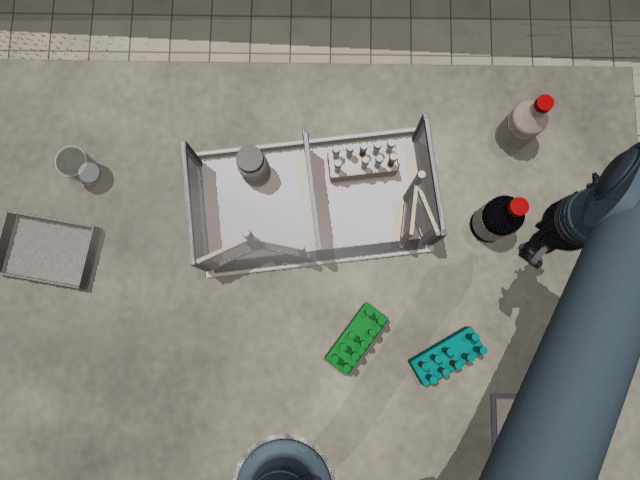

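View pics/end_scene.png

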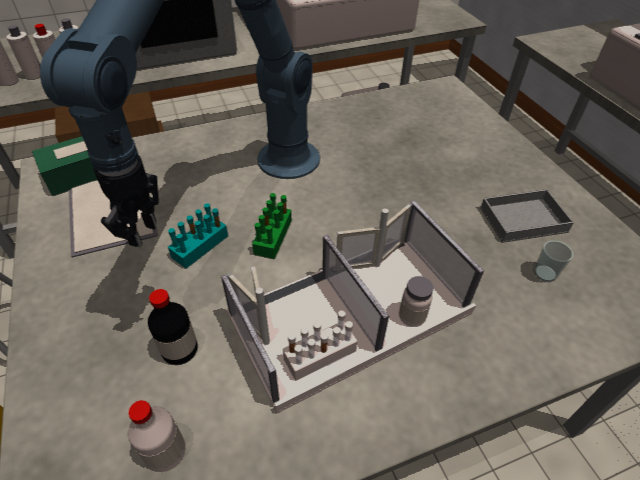

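The right post is at top pixel (420, 177), about (625, -259) mm, so the door is folded about 75°. The left post is unmoved at (509, 67), and the rack is still at pixels (328–400, 140–182). The gripper is clear of everything.

```bash
python3 -m crank '{"delta_pos":[[0,0,0],[0,0,0],[0,0,0]],"dr":[[0,0,0],[0,0,0],[0,0,0]],"jaw":[50,50,50]}'
python3 - <<'E'
from h import *
from station import robot
p=robot.capture("top"); print([(r["bbox"],r["score"]) for r in robot.look_for(p,"rack")[:3]])
W,m=cloud(p); X,Y,Z=W[...,0],W[...,1],W[...,2]
k=m&(Z>190)&(Z<212)&(abs(Y+260)<40)&(abs(X-620)<40); print(W[k].mean(0))
print(robot.job_done())
E
```

```text
t: 5.6
eef_pos: [495.8, -425.6, 454.5]
ee_rot: [-0.668, 0.231, -0.231, 0.669]
force: [-0.1, 0.0, 0.3]
opening: 0.499
[([405.7, 327.9, 486.6, 387.0], 0.96), ([324.3, 306.9, 387.7, 375.4], 0.86), ([326.4, 139.1, 399.5, 183.0], 0.66)]
[ 623.74962933 -258.88881895  202.19478848]
the job is handed in; nothing more can be done
None
```

The right bay's door, the one holding the white rack, is open and folded back about 75° (65° needed, stop at 80°). I lowered the half-open fingers over the right fold post, pushed it along its arc, then lifted off and backed away. The job was handed in at about 5.7 s.

Last checks:
- **Right door:** the post stayed at about (624, -259) mm from the top camera after I backed away. The scene camera put it 3–5 mm farther in x, which is still around 75°.
- **Left door:** its post was within 1 mm of its start by the top camera. The scene camera's estimates were noisier, but showed no real shift.
- **Rack:** its outline in the top picture was unchanged to within 2 pixels. I judged it upright and at rest only from the pictures.
- **Robot:** it stands clear of everything. Readings at the end of each move never passed about 2 N.

The network also reported the green and turquoise look-alikes as racks, and scored them higher than the white one in the last top picture. I ignored those by colour and position.

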